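# Square a carton into the labelling corner stop

## Robot

A 6-joint arm with a two-finger parallel gripper is mounted at the origin on a cart in front of the work surface, level with it; the furniture and walls round the work are solid. World frame = base frame: x ahead of the robot, y to its left, z up, the work surface at z = 0. Lengths are in m, angles in rad, forces in N, time in s.
With the tool pointing down it reaches from about 0.35 to 0.85 m from the base axis. Payload 8.1 kg.
Tool frame: the origin (TCP) lies between the finger pads; the fingertips stand 14 mm ahead of it and the grasp point (between the pads) lies 5 mm behind it; z points along the fingers, y is the direction in which the jaws open and shut (so a half turn about z gives the same grasp; the last joint's range is limited). The gripper opens to 93 mm and grips with 3 to 60 N. Pads are 15 mm wide; open, the fingers measure 128 mm over their backs; the gripper's body (75 mm by 188 mm) begins 65 mm behind the grasp point.
Start: joints at [-1.407, 0.13, 1.488, -0, 1.523, -0.085], TCP at [0.148, -0.582, 0.233] pointing down, gripper open.
Joint ranges: [-2.96, 2.96], [-0.89, 2.26], [0.02, 2.5], [-1.34, 4.48], [0, 2.73], [-2.66, 2.66]. Speed limits (rad/s): [2.39, 2.39, 2.79, 3.14, 3.14, 3.14].

## Interface

Orientations are given as a rotation vector (axis times angle).
In Python, from plant import robot gives the robot as it stands.
- The arm moves only by the tool step_arm, never from a script. Its argument "targets" is a list of rows, each an object of numbers: "tx", "ty", "tz": the shift along the tool's x, y, z in mm; "ax", "ay", "az": the turn, a rotation vector about the tool's x, y, z in rad; "grip": the closure in counts, from 0 (fully open) to 255 (shut). In form: [{"tx": .., "ty": .., "tz": .., "ax": .., "ay": .., "az": .., "grip": ..}, ...]. A call has 1 to 20 rows; each row shifts and turns the commanded pose from where the row before left it, along the tool's axes as they then stand; what a row does not reach is not made up. A row lasts 1/10 s, in which the tool goes at most 50 mm and 8.59 degrees, less where a joint would pass 70% of its speed; a pose out of reach is approached as far as the arm can. A call with a gripper value outside its range is refused whole. The fingers move at their own pace and stop on an object; "squeeze" is the grip in N (left out, the last holds). Time passes only in rows, so rows that do not move let the fingers close. It gives the time, the measured TCP pose, the force and the opening at its end, in the units of the state.
- robot.read_state(): the state, without advancing time (a new reading comes with each control period).
- robot.read_camera(name): name is "scene" or "top" or "wrist"; returns a dict with "frame" (400x640x3 uint8, blue, green, red), "fx", "fy", "cx", "cy" (pixels), "R" (3x3) and "t" (3): a world point X has camera coordinates R X + t. Camera axes: x right, y down, z forward; pixel columns grow to the right and rows downward; lengths in m; the calibration is good to about 2 mm. A picture is of the moment at which its call begins. There is no depth.
- robot.close_job(): hands the job in, once; it reports no verdict.
The state is a dict: "t": time; "q": joint angles; "dq": joint speeds; "joint_torque": joint torques, N m; "tool_pos": TCP position; "orientation": TCP orientation; "force": force on the tool from outside, world axes, zero at the start; "wrist_torque": the same for the moment, N m; "opening": finger opening in m.
Only numpy, scipy, OpenCV 4.12 (cv2) and the standard library are available. Lean on these libraries where they do the work, as an engineer would, in place of code of your own. Each camera call takes 0.05 s, during which the arm holds its last target.

## Task

Get the green carton ready for labelling: push it along the table into the inside corner of the aluminium corner stop, so that one long side lies flush against the longer bar and one end is right up against the short bar. Only push, gently, with the fingertips or the outside of the fingers: do not pinch, lift or tip the carton. Leave everything else where it is and finish with the hand clear of the carton.

Things in the scene. Friction and masses are not known exactly. Their poses are not given: they have to be found in the camera images.
- green_carton: green cardboard carton with white flaps at one end, a rigid box overall 62 mm long (its x axis) x 34 mm wide (y) x 34 mm high (z up), about 0.12 kg, loose, lying flat on the table; origin at the centre of its underside. It starts 10 to 19 cm from the inside corner, its long axis up to 35 degrees off the longer bar's direction. Pushed in askew, it can jam on a corner (friction about 0.6)
- corner_stop: fixed L of two aluminium bars on the table, 14 mm thick, 22 mm high. Origin: its inside corner at table height. Longer bar: from the corner 160 mm toward -y, inner face at x = 0, bar behind it. Short bar: from the corner 71 mm toward -x, inner face at y = 0. The carton starts in the open quarter x < 0, y < 0, with bare table between
- seat (a point): where the carton's origin (centre of its underside) comes to lie when seated: in the corner stop's frame x = -17 mm, y = -31 mm, z = 0; axes as the corner stop's. The seated carton's x axis is parallel to this y axis, either way round
- blue_vial: stoppered glass vial with a cap in blue, 22 mm across, 43 mm tall, standing behind the long bar of the corner stop (on the side away from the carton); origin at the centre of its foot, z up. A bystander: leave alone.
- red_vial: stoppered glass vial with a cap in red, 22 mm across, 43 mm tall, standing behind the long bar of the corner stop (on the side away from the carton); origin at the centre of its foot, z up. A bystander: leave alone.
- orange_vial: stoppered glass vial with a cap in orange, 22 mm across, 43 mm tall, standing behind the long bar of the corner stop (on the side away from the carton); origin at the centre of its foot, z up. A bystander: leave alone.
- tally_counter: round metal hand tally counter, 62 x 47 x 21 mm, lying to the left of the work; origin at the centre of its underside. A bystander: leave alone
- orange_carton: orange carton with its flap open, 122 x 61 x 51 mm, to the left of the work; origin at the centre of its underside. A bystander: leave alone
- peel_pack: flat sealed pack with a blue syringe, 47 x 176 x 15 mm, long axis y, at the right-hand edge of the table; origin at the centre of its underside. A bystander: leave alone
Not all that is in view belongs to the job. What is meant by the green_carton is not pink, and is the larger of those in its own colour.

How it is judged:
At the end, for the whole second after the job is handed in: the green carton lies flat and at rest in the inside corner, its long side within 4.5 mm of the longer bar and parallel to it within about 4.5 degrees, its end within 4.5 mm of the short bar, and the hand is off it (x of green_carton in the frame of corner_stop between -0.0215 and -0.0145 m and y of green_carton in the frame of corner_stop between -0.0355 and -0.0285 m and angle between the x axis of green_carton and the y axis of corner_stop, either way round below 0.08 rad and angle between green_carton's own z axis and vertical below 0.05 rad and height (world z) of green_carton below 0.004 m and linear speed of green_carton below 0.01 m/s and contact force between the fingers and green_carton below 0.1 N); the robot touches nothing.
It fails at once if the carton is lifted off the table (height (world z) of green_carton above 0.008 m).
It fails at once if the carton is tipped by more than about 15 degrees (angle between green_carton's own z axis and vertical above 0.26 rad).
It fails at once if the carton is pinched or rammed (more than 30 N from the fingers) (contact force between the fingers and green_carton above 30 N).
It fails at once if a vial is shifted by more than 15 mm or knocked over (distance of any of blue_vial, red_vial, orange_vial from where it was at the start of the episode above 0.015 m or angle between any of blue_vial, red_vial, orange_vial's own z axis and vertical above 0.3 rad).
It fails at once if another bystander is shifted by more than 15 mm (distance of any of tally_counter, orange_carton, peel_pack from where it was at the start of the episode above 0.015 m).
It also fails if it takes over 64 s, if anything falls off the work surface, if the arm or the gripper's body presses on something with over 40 N, if the wrist force passes 120 N, or if a joint passes its speed limit or range.

## Working session

There is one attempt and no reset: what is moved stays moved. The work goes in short steps, Python scripts to look and compute and a tool call to move; the robot and the scene stay as the last step left them, time stands still between calls to the robot, and variables do not carry over. Pictures are saved under pics/ and viewed, and the job is handed in when it is done.

Besides the shell and the picture viewer there is one more tool, called after "Request:" by a JSON object that holds its "op" and its "data". step_arm: Moves the arm, as the interface text tells. Its arguments: {"type":"object","properties":{"targets":{"type":"array"},"squeeze":{"type":"number"}},"required":["targets"]}

```bash
mkdir -p pics; ls
cat > h.py <<'E'
import numpy as np, cv2
from plant import robot
def shot(n,f):
    c=robot.read_camera(n); cv2.imwrite('pics/'+f,c['frame']); 
    np.savez('pics/'+f+'.npz',**{k:np.array(v) for k,v in c.items()}); return c
def load(f): return dict(np.load('pics/'+f+'.npz'))
def ray(c,uv,z):
    uv=np.atleast_2d(uv).astype(float); R=np.array(c['R']);t=np.array(c['t'])
    d=np.c_[(uv[:,0]-c['cx'])/c['fx'],(uv[:,1]-c['cy'])/c['fy'],np.ones(len(uv))]@R
    o=-R.T@t
    return o+d*((z-o[2])/d[:,2])[:,None]
def proj(c,X):
    p=np.atleast_2d(X)@np.array(c['R']).T+c['t']; return np.c_[p[:,0]/p[:,2]*c['fx']+c['cx'],p[:,1]/p[:,2]*c['fy']+c['cy']]
E
python3 - <<'E'
from h import *
for n in('scene','top','wrist'):
    c=shot(n,n+'0.png'); print(n,-np.array(c['R']).T@c['t'],c['fx'])
print(robot.read_state())
E
```

```text
pics
scene [0.30200014 0.7354736  0.73040584] 428.38689306106374
top [0.49263172 0.25095759 1.13531611] 454.6557053658478
wrist [ 0.22417872 -0.56219441  0.38352773] 310.852567478991
{'t': 0.15, 'q': array([-1.40743375e+00,  1.30972969e-01,  1.48902595e+00,  1.58926269e-06,
        1.52298764e+00, -8.53954577e-02]), 'dq': array([-0.00025299, -0.00158663, -0.00387394, -0.00045656, -0.00076312,
       -0.00159346]), 'joint_torque': array([ 2.13214618e-03, -5.60474360e+01, -4.92336380e+01,  7.69379502e-02,
        3.05735401e-02, -1.06447872e-04]), 'tool_pos': array([ 0.14767787, -0.58111715,  0.23183894]), 'orientation': array([-3.11594139e+00, -3.89568580e-01,  8.28061984e-05]), 'force': array([-0.45470727,  0.77036266,  0.34978877]), 'wrist_torque': array([ 0.02795976, -0.01355631, -0.0478101 ]), 'opening': 0.09299087118293688}
```

View pics/top0.png

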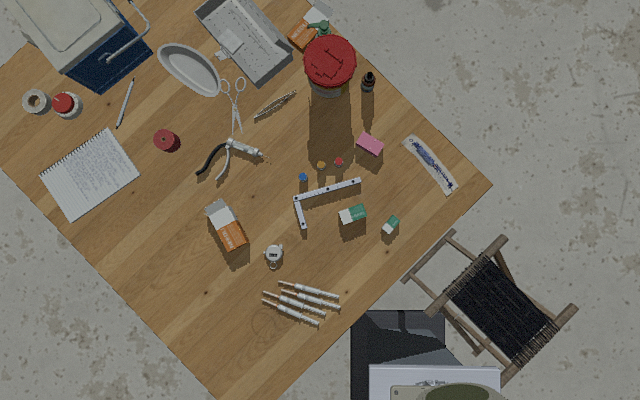

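View pics/scene0.png

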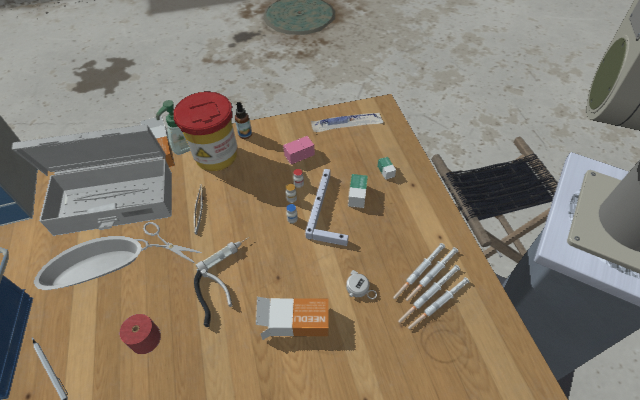

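The top view shows two green cartons, at (352,215) and (391,225), and a pink one at (370,144). The one at (352,215) is green and the larger, so it fits. I'll confirm it in a crop and measure it.

Run:
```python
from h import *
c=load('top0.png'); im=c['frame']
cr=cv2.resize(im[160:250,280:410],None,fx=6,fy=6,interpolation=cv2.INTER_CUBIC); cv2.imwrite('pics/crop0.png',cr)
s=load('scene0.png'); cr=cv2.resize(s['frame'][150:260,270:410],None,fx=5,fy=5,interpolation=cv2.INTER_CUBIC); cv2.imwrite('pics/crop1.png',cr)
print(ray(c,[[294,198],[360,182],[305,228],[352,215],[391,225]],0.022))
```

```text
[[0.56080094 0.34640653 0.022     ]
 [0.6015389  0.18465599 0.022     ]
 [0.4875228  0.31846351 0.022     ]
 [0.52035123 0.2038083  0.022     ]
 [0.49683926 0.10864328 0.022     ]]
```

View pics/crop0.png

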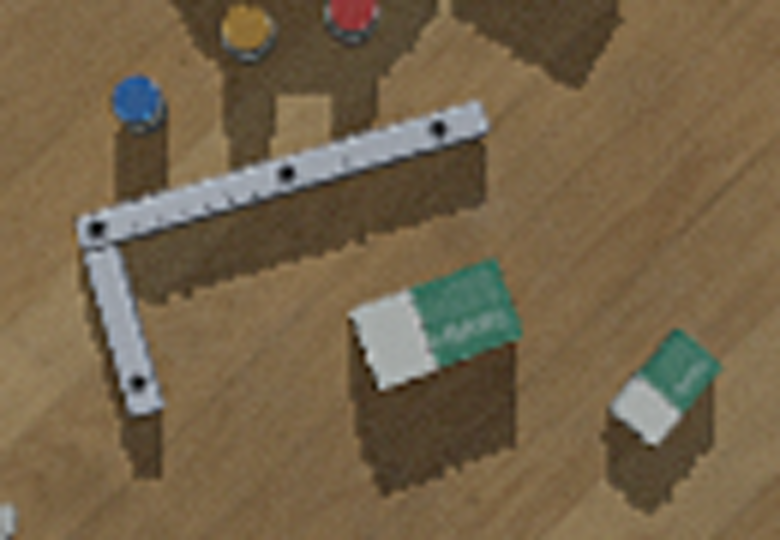

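View pics/crop1.png

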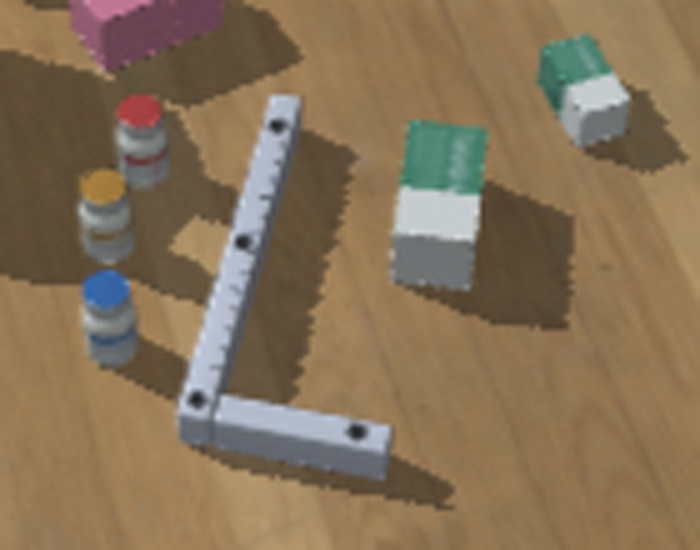

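View pics/wrist0.png

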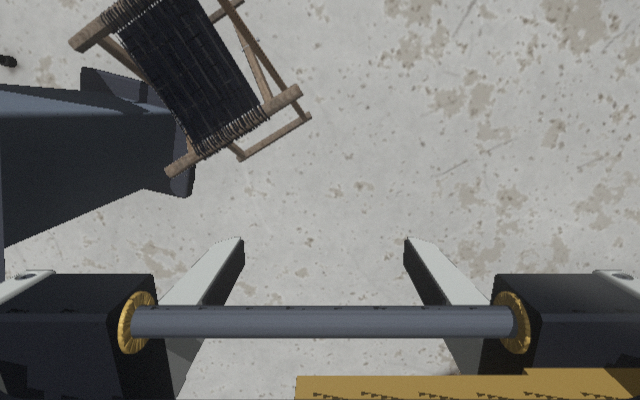

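```bash
cat >> h.py <<'E'
def corners(crop,f=6):  # crop pixel->image px
    pass
def cartonmask(c,box):
    x0,y0,x1,y1=box
    im=c['frame'][y0:y1,x0:x1]; hsv=cv2.cvtColor(im,cv2.COLOR_BGR2HSV)
    g=cv2.inRange(hsv,(60,60,50),(95,255,255)); w=cv2.inRange(hsv,(0,0,125),(180,60,255))
    return g,w
def rect(m,off):
    cs,_=cv2.findContours(m,cv2.RETR_EXTERNAL,cv2.CHAIN_APPROX_NONE)
    k=max(cs,key=cv2.contourArea); r=cv2.minAreaRect(k); return k[:,0]+off, cv2.boxPoints(r)+off
def pix(m,off):
    n,l,st,ce=cv2.connectedComponentsWithStats(m); i=1+np.argmax(st[1:,4]); v,u=np.nonzero(l==i); return np.c_[u,v]+off
def wrect(P):
    # rectangle from filled pixels by moments: centre, angle, extents
    r=cv2.minAreaRect((P[:,:2]*1000).astype(np.float32)); return r
E
python3 - <<'E'
from h import *
c=load('top0.png')
off=np.array([330,195])
g,w=cartonmask(c,(330,195,374,230))
m=g|w
P=ray(c,pix(m,off),0.034); 
mu=P[:,:2].mean(0); ev,V=np.linalg.eigh(np.cov(P[:,:2].T)); print('carton',mu,np.degrees(np.arctan2(V[1,1],V[0,1])),np.sqrt(12*ev), wrect(P))
G=ray(c,pix(g,off),0.034)[:,:2].mean(0);W=ray(c,pix(w,off),0.034)[:,:2].mean(0);print('g',G,'w',W)
off=np.array([285,170]);im=c['frame'][170:235,285:370];hsv=cv2.cvtColor(im,cv2.COLOR_BGR2HSV)
b=cv2.inRange(hsv,(100,0,130),(180,70,255))|cv2.inRange(hsv,(0,0,150),(180,40,255))
b=cv2.morphologyEx(b,cv2.MORPH_CLOSE,np.ones((3,3),np.uint8))
cv2.imwrite('pics/m.png',cv2.resize(np.hstack([b]),None,fx=6,fy=6,interpolation=0))
P=ray(c,pix(b,off),0.022)[:,:2]
# crude frame then split
o=np.array([.555,.34]);e=np.array([.6015,.185])-np.array([.5608,.3464]);e/=np.linalg.norm(e)
for _ in range(4):
    n=np.array([-e[1],e[0]]) # perpendicular
    A=(P-o)@e; B=(P-o)@n
    L=(A>.012)&(abs(B)<.02+0) 
    L=(A>.012); S=~L
    q=P[L]; ev,V=np.linalg.eigh(np.cov(q.T)); e=V[:,1]*np.sign(V[:,1]@e); cl=q.mean(0)
    n=np.array([-e[1],e[0]]) 
    # o: on long bar centreline, at end
    o=cl+e*((P-cl)@e).min()
print('e',e,np.degrees(np.arctan2(e[1],e[0])),'long width',np.sqrt(12*ev[0]))
A=(P-cl)@e;B=(P-cl)@n;print('A',A.min(),A.max(),'B',B.min(),B.max())
sh=abs(B)>.012;sb=P[sh];print('short: along A mean',A[sh].mean(),'w',np.sqrt(12*A[sh].var()),'sign B',np.sign(B[sh].mean()), 'maxB',abs(B).max())
ev,V=np.linalg.eigh(np.cov(sb.T));print('short dir',np.degrees(np.arctan2(V[1,1],V[0,1])))
sg=np.sign(B[sh].mean()); N=-n*sg   # +x of stop : away from open quarter
corner=cl+e*(A[sh].mean()+.007)-N*.007
print('corner',corner,'ydir',-e,'xdir',N)
print('ends: long', (P-corner)@e, ) if 0 else print('check long len',((P-corner)@e).max(),'short',(-(P-corner)@N).max(),'cross',N[0]*-e[1]-N[1]*-e[0])
d=mu-corner; print('carton in stop',d@N,d@-e)
E
```

```text
carton [0.52358189 0.20373189] 110.07760737026895 [0.03426066 0.06274099] ((524.2418212890625, 203.65863037109375), (35.621986389160156, 62.566558837890625), 21.001739501953125)
g [0.52853328 0.19118099] w [0.5174005  0.22037797]
e [ 0.36336009 -0.93164878] -68.69330550578266 long width 0.03480531982884593
A -0.08670498442625932 0.09034095627007627 B -0.068200831406428 0.01484090184700693
short: along A mean -0.0771390955421525 w 0.02494433374974702 sign B -1.0 maxB 0.068200831406428
short dir -169.96351349763273
corner [0.54835241 0.33331533] ydir [-0.36336009  0.93164878] xdir [0.93164878 0.36336009]
check long len 0.16048005181222877 short 0.06120083140642798 cross 0.9999999999999998
carton in stop -0.07016287401459892 -0.11172563384407143
```

View pics/m.png

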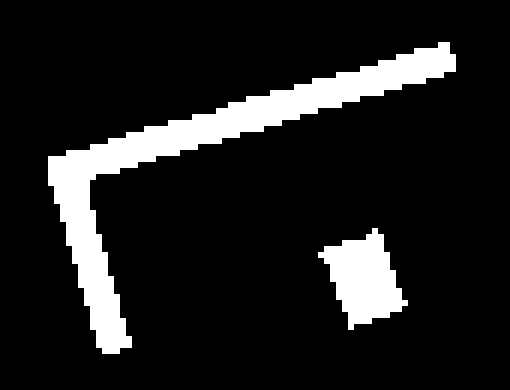

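Carton: 62.7×34.3 mm, matching the given size. The bar mask is good, but my split let the short bar contaminate the long-bar fit, so I'll redo the fit.

```bash
cat >> h.py <<'E'
def stopfit(c):
    off=np.array([285,170]);im=c['frame'][170:235,285:370];hsv=cv2.cvtColor(im,cv2.COLOR_BGR2HSV)
    b=cv2.inRange(hsv,(100,0,130),(180,70,255))|cv2.inRange(hsv,(0,0,150),(180,40,255))
    b=cv2.morphologyEx(b,cv2.MORPH_CLOSE,np.ones((3,3),np.uint8))
    P=ray(c,pix(b,off),0.022)[:,:2]
    o=np.array([.5608,.3464]);e=np.array([.6015,.185])-o;e/=np.linalg.norm(e);n=np.array([-e[1],e[0]])
    q=P[(P-o)@e>.03]; S=P[((P-o)@n<-.02)&((P-o)@e<.028)]
    out=[]
    for k in(q,S):
        ev,V=np.linalg.eigh(np.cov(k.T)); out.append((k.mean(0),V[:,1],np.sqrt(12*ev)))
    return P,out
E
python3 - <<'E'
from h import *
c=load('top0.png');P,((cl,d1,x1),(cs,d2,x2))=stopfit(c)
print(np.degrees(np.arctan2(d1[1],d1[0])),x1,np.degrees(np.arctan2(d2[1],d2[0])),x2)
Y=d1*np.sign(d1[1]); X=np.array([Y[1],-Y[0]])
print('Y',Y,'X',X)
corner=X*((cl@X)-.007)+Y*((cs@Y)-.007); print('corner',corner)
Q=(P-corner); print('x range',(Q@X).min(),(Q@X).max(),'y',(Q@Y).min(),(Q@Y).max())
mu=np.array([.52358,.20373]);d=mu-corner;print('carton stop frame',d@X,d@Y, 'ang vs Y',110.08-np.degrees(np.arctan2(Y[1],Y[0])))
# cross check scene camera: project
s=load('scene0.png');cz=lambda x,y,z:[*(corner+x*X+y*Y),z]
print(proj(s,[cz(0,0,.022),cz(0,-.16,.022),cz(-.071,0,.022),cz(-.071,0.,0)])); 
im=s['frame'].copy()
for p in proj(s,[cz(0,0,.022),cz(0,-.16,.022),cz(-.071,0,.022),cz(-.071,0.014,0),cz(.014,.014,.022)]): cv2.circle(im,tuple(np.round(p).astype(int)),0,(0,0,255),-1)
a=np.radians(110.08);u=np.array([np.cos(a),np.sin(a)]);v=np.array([-u[1],u[0]])
for i in(-1,1):
  for j in(-1,1):
    for z in (0,.034):
      p=proj(s,[*(mu+i*.031*u+j*.017*v),z])[0];cv2.circle(im,tuple(np.round(p).astype(int)),0,(0,0,255),-1)
cv2.imwrite('pics/ov.png',cv2.resize(im[150:260,270:410],None,fx=5,fy=5,interpolation=0))
np.savez('frame.npz',corner=corner,X=X,Y=Y)
E
```

```text
106.76488844431302 [0.01285069 0.13939696] -163.27806581734976 [0.01315501 0.05787933]
Y [-0.28844509  0.95749644] X [0.95749644 0.28844509]
corner [0.55664241 0.3346959 ]
x range -0.07018035751434991 0.013690583669714646 y -0.1587134512525109 0.013729131636681075
carton stop frame -0.06943360472455028 -0.11586269102667221 ang vs Y 3.3151115556869826
[[312.97947175 226.8449989 ]
 [330.08163249 167.9416387 ]
 [348.12132308 233.44577905]
 [347.66365192 239.42802881]]
```

View pics/ov.png

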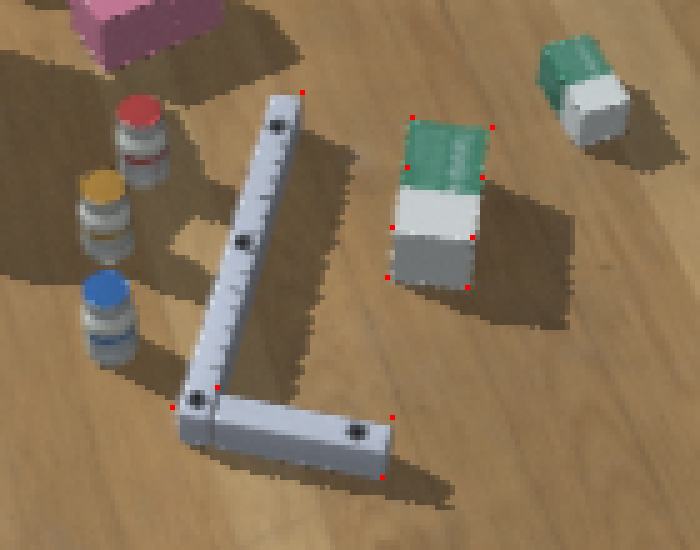

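The projection of my stop and carton model onto the scene view agrees to about 1 px (2 mm). In the stop frame the carton is at (-69, -116) mm and 3.3° off. The plan is three pushes:
1. Push along +X on the long side with two separated fingertips until it is flush with the long bar.
2. Push along +Y on the end.
3. A finishing nudge.

Next I work out the travel.

```bash
cat >> h.py <<'E'
from scipy.spatial.transform import Rotation as Rn
F=np.load('frame.npz') if __import__('os').path.exists('frame.npz') else None
def rel(st,x,y,z):  # shift in tool axes (mm) to reach stop-frame target (mm)
    p=F['corner']+F['X']*x/1e3+F['Y']*y/1e3; R=Rn.from_rotvec(st['orientation'])
    return R.inv().apply(np.r_[p,z/1e3]-st['tool_pos'])*1e3
def where(st):
    d=st['tool_pos'][:2]-F['corner']; return np.round([d@F['X']*1e3,d@F['Y']*1e3,st['tool_pos'][2]*1e3],1)
def yaw(st,deg): # signed turns about tool z to bring tool y along world direction deg (mod 180)
    R=Rn.from_rotvec(st['orientation']).as_matrix(); a=np.degrees(np.arctan2(R[1,1],R[0,1])); d=(deg-a+90)%180-90
    return a,-np.radians(d),R[:,2]
E
python3 - <<'E'
from h import *
s=robot.read_state(); print(where(s),yaw(s,106.765)); 
R=Rn.from_rotvec(s['orientation']).as_matrix();print(R.round(3))
for w in [(.50,-.20,.2),(.45,.17,.2)]: print(w,(R.T@(np.array(w)-s['tool_pos'])*1e3).round())
print(F['corner']+F['X']*-.118+F['Y']*-.116, rel(s,-118,-116,150))
E
```

```text
[-655.7 -758.9  231.8] (np.float64(-75.74721395868323), np.float64(-0.043846405093582966), array([-2.25134076e-04,  1.37560444e-03, -9.99999029e-01]))
[[ 0.969  0.246 -0.   ]
 [ 0.246 -0.969  0.001]
 [ 0.    -0.001 -1.   ]]
(0.5, -0.2, 0.2) [ 435. -283.   32.]
(0.45, 0.17, 0.2) [ 478. -654.   33.]
[0.47711746 0.18958979] [ 509.03748335 -665.76130802   82.82487856]
```

Request:
{"op": "step_arm", "data": {"targets": [{"tx":42,"ty":-28,"az":-0.044,"grip":200},{"tx":42,"ty":-28,"grip":200},{"tx":42,"ty":-28,"grip":200},{"tx":42,"ty":-28,"grip":200},{"tx":42,"ty":-28,"grip":200},{"tx":42,"ty":-28,"grip":200},{"tx":42,"ty":-28,"grip":200},{"tx":42,"ty":-28,"grip":200},{"tx":42,"ty":-28,"grip":200},{"tx":42,"ty":-28,"grip":200},{"grip":200}]}}

```text
schema error: expected keys tx, ty, tz, ax, ay, az, grip
```

Run:
```python
from h import *
s=robot.read_state(); print(s['t'],where(s),yaw(s,106.765),s['q'].round(2),s['opening'],s['force'])
print(rel(s,-118,-116,150))
```

```text
0.15 [-655.7 -758.9  231.8] (np.float64(-75.74721395868323), np.float64(-0.043846405093582966), array([-2.25134076e-04,  1.37560444e-03, -9.99999029e-01])) [-1.41  0.13  1.49  0.    1.52 -0.09] 0.09299087118293688 [-0.45470727  0.77036266  0.34978877]
[ 509.03748335 -665.76130802   82.82487856]
```

Request:
{"op": "step_arm", "data": {"targets": [{"tx":42,"ty":-28,"tz":0,"ax":0,"ay":0,"az":-0.044,"grip":200},{"tx":42,"ty":-28,"tz":0,"ax":0,"ay":0,"az":0,"grip":200},{"tx":42,"ty":-28,"tz":0,"ax":0,"ay":0,"az":0,"grip":200},{"tx":42,"ty":-28,"tz":0,"ax":0,"ay":0,"az":0,"grip":200},{"tx":42,"ty":-28,"tz":0,"ax":0,"ay":0,"az":0,"grip":200},{"tx":42,"ty":-28,"tz":0,"ax":0,"ay":0,"az":0,"grip":200},{"tx":42,"ty":-28,"tz":0,"ax":0,"ay":0,"az":0,"grip":200},{"tx":42,"ty":-28,"tz":0,"ax":0,"ay":0,"az":0,"grip":200},{"tx":42,"ty":-28,"tz":0,"ax":0,"ay":0,"az":0,"grip":200},{"tx":42,"ty":-28,"tz":0,"ax":0,"ay":0,"az":0,"grip":200},{"tx":0,"ty":0,"tz":0,"ax":0,"ay":0,"az":0,"grip":200},{"tx":0,"ty":0,"tz":0,"ax":0,"ay":0,"az":0,"grip":200}]}}

```text
t: 1.35
tool_pos: [0.468, -0.1962, 0.2323]
orientation: [-3.107, -0.463, 0.001]
force: [-0.4, -0.7, -0.4]
opening: 0.0202
```

Run:
```python
from h import *
s=robot.read_state(); print(s['t'],where(s),yaw(s,106.765),s['q'].round(2),s['opening'],s['force'])
print(rel(s,-118,-116,150))
```

```text
1.35 [-238.  -482.8  232.3] (np.float64(-73.04265976996678), np.float64(0.0033569702981227968), array([-9.09084908e-04,  5.38117092e-05, -9.99999585e-01])) [-0.5  -0.12  1.74 -0.    1.52  0.78] 0.020156157966580716 [-0.38407273 -0.68440966 -0.40199789]
[ 121.32581872 -366.3710401    82.2752754 ]
```

Request:
{"op": "step_arm", "data": {"targets": [{"tx":12,"ty":-37,"tz":8,"ax":0,"ay":0,"az":0.003,"grip":200},{"tx":12,"ty":-37,"tz":8,"ax":0,"ay":0,"az":0,"grip":200},{"tx":12,"ty":-37,"tz":8,"ax":0,"ay":0,"az":0,"grip":200},{"tx":12,"ty":-37,"tz":8,"ax":0,"ay":0,"az":0,"grip":200},{"tx":12,"ty":-37,"tz":8,"ax":0,"ay":0,"az":0,"grip":200},{"tx":12,"ty":-37,"tz":8,"ax":0,"ay":0,"az":0,"grip":200},{"tx":12,"ty":-37,"tz":8,"ax":0,"ay":0,"az":0,"grip":200},{"tx":12,"ty":-37,"tz":8,"ax":0,"ay":0,"az":0,"grip":200},{"tx":12,"ty":-37,"tz":8,"ax":0,"ay":0,"az":0,"grip":200},{"tx":12,"ty":-34,"tz":8,"ax":0,"ay":0,"az":0,"grip":200},{"tx":0,"ty":0,"tz":0,"ax":0,"ay":0,"az":0,"grip":200},{"tx":0,"ty":0,"tz":0,"ax":0,"ay":0,"az":0,"grip":200}]}}

```text
t: 2.55
tool_pos: [0.4776, 0.1876, 0.1522]
orientation: [3.108, 0.453, -0.002]
force: [-0.0, -0.9, -0.2]
opening: 0.0202
```

Run:
```python
from h import *
s=robot.read_state(); print(s['t'],where(s),yaw(s,106.765),s['q'].round(2),s['opening'],s['force'])
print(rel(s,-120,-116,20)); c=shot('top','top1.png');c2=shot('scene','scene1.png');c3=shot('wrist','wrist1.png')
a=cv2.resize(c['frame'][150:260,270:410],None,fx=2.8,fy=2.8);b=cv2.resize(c2['frame'][130:260,270:410],None,fx=2.8,fy=2.8)
w=cv2.resize(c3['frame'],(400,250))
o=np.zeros((600,800,3),np.uint8);o[:a.shape[0],:a.shape[1]]=a;o[:b.shape[0],400:400+b.shape[1]]=b;o[310:560,:400]=w;cv2.imwrite('pics/v1.png',o)
```

```text
2.55 [-118.1 -118.1  152.2] (np.float64(-73.40015575497392), np.float64(-0.002882511702911723), array([-0.00102167, -0.00101302, -0.99999896])) [ 0.27 -0.05  1.82 -0.    1.37  1.56] 0.02015941342015117 [-0.03801317 -0.91487231 -0.19869476]
[ -1.72969281  -2.15968764 132.15596738]
```

View pics/v1.png

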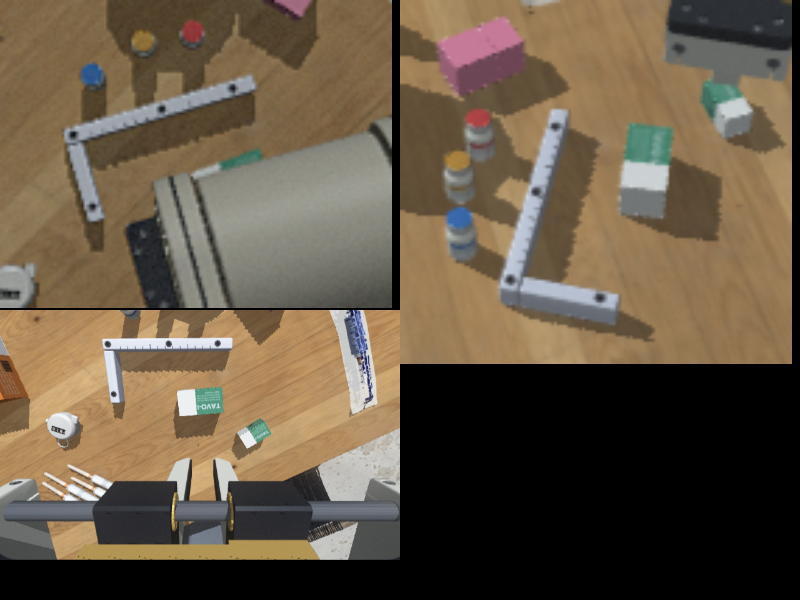

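The wrist view shows the fingers over bare table short of the carton's near long side. The carton is at about (200,401) in the collage and the small decoy is clear at (253,434). Descending now.

Request:
{"op": "step_arm", "data": {"targets": [{"tx":-1,"ty":-1,"tz":22,"ax":0,"ay":0,"az":-0.003,"grip":200},{"tx":-1,"ty":-1,"tz":22,"ax":0,"ay":0,"az":0,"grip":200},{"tx":0,"ty":0,"tz":22,"ax":0,"ay":0,"az":0,"grip":200},{"tx":0,"ty":0,"tz":22,"ax":0,"ay":0,"az":0,"grip":200},{"tx":0,"ty":0,"tz":22,"ax":0,"ay":0,"az":0,"grip":200},{"tx":0,"ty":0,"tz":12,"ax":0,"ay":0,"az":0,"grip":200},{"tx":0,"ty":0,"tz":8,"ax":0,"ay":0,"az":0,"grip":200},{"tx":0,"ty":0,"tz":0,"ax":0,"ay":0,"az":0,"grip":200},{"tx":0,"ty":0,"tz":0,"ax":0,"ay":0,"az":0,"grip":200}]}}

```text
t: 3.6
tool_pos: [0.476, 0.1899, 0.0235]
orientation: [-3.108, -0.458, -0.002]
force: [-0.6, 0.8, -0.1]
opening: 0.0201
```

```bash
cat >> h.py <<'E'
def view(f,i):
    c2=shot('scene','s%s.png'%i);c3=shot('wrist','w%s.png'%i);c1=shot('top','t%s.png'%i)
    o=np.zeros((600,800,3),np.uint8);o[:400,:640]=c3['frame']
    b=cv2.resize(c2['frame'][150:250,270:410],None,fx=2,fy=2);o[400:600,:280]=b
    b=cv2.resize(c1['frame'][160:250,280:410],None,fx=2.2,fy=2.2);o[402:600,300:586]=b[:198]
    cv2.imwrite('pics/'+f,o)
E
python3 - <<'E'
from h import *
s=robot.read_state(); print(s['t'],where(s),yaw(s,106.765),s['force'])
view('v2.png',2)
E
```

```text
3.6 [-119.  -115.4   23.5] (np.float64(-73.24791325263365), np.float64(-0.00022537877559930368), array([ 1.15578883e-03,  3.10209160e-04, -9.99999284e-01])) [-0.60806951  0.82784629 -0.11677341]
```

View pics/v2.png

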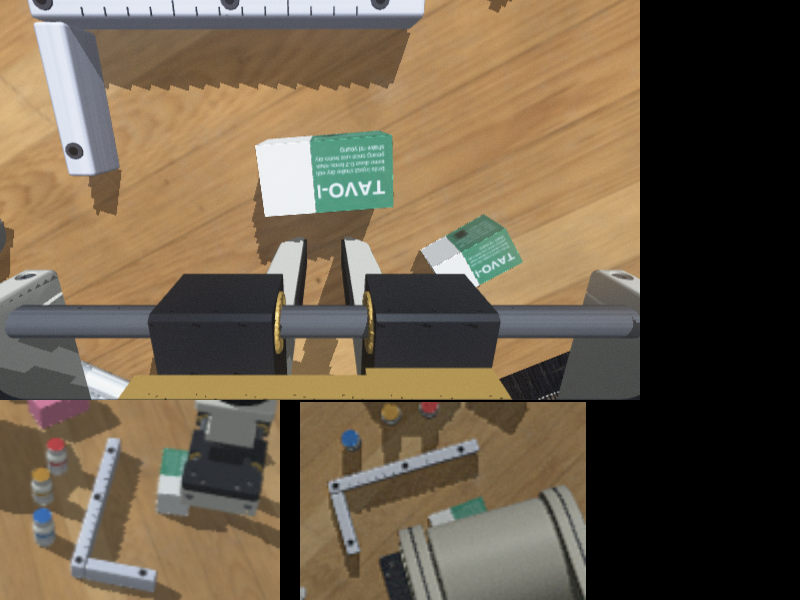

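Nothing is touching, and the carton is centred ahead of the two fingertips. I'll push along tool +x, in stages.

Request:
{"op": "step_arm", "data": {"targets": [{"tx":5,"ty":0,"tz":0,"ax":0,"ay":0,"az":0,"grip":200},{"tx":5,"ty":0,"tz":0,"ax":0,"ay":0,"az":0,"grip":200},{"tx":4,"ty":0,"tz":0,"ax":0,"ay":0,"az":0,"grip":200},{"tx":4,"ty":0,"tz":0,"ax":0,"ay":0,"az":0,"grip":200},{"tx":3,"ty":0,"tz":0,"ax":0,"ay":0,"az":0,"grip":200},{"tx":3,"ty":0,"tz":0,"ax":0,"ay":0,"az":0,"grip":200},{"tx":3,"ty":0,"tz":0,"ax":0,"ay":0,"az":0,"grip":200},{"tx":3,"ty":0,"tz":0,"ax":0,"ay":0,"az":0,"grip":200},{"tx":3,"ty":0,"tz":0,"ax":0,"ay":0,"az":0,"grip":200},{"tx":3,"ty":0,"tz":0,"ax":0,"ay":0,"az":0,"grip":200},{"tx":3,"ty":0,"tz":0,"ax":0,"ay":0,"az":0,"grip":200},{"tx":3,"ty":0,"tz":0,"ax":0,"ay":0,"az":0,"grip":200},{"tx":3,"ty":0,"tz":0,"ax":0,"ay":0,"az":0,"grip":200},{"tx":3,"ty":0,"tz":0,"ax":0,"ay":0,"az":0,"grip":200}]}}

```text
t: 5.15
tool_pos: [0.5214, 0.2039, 0.0226]
orientation: [-3.108, -0.458, 0.0]
force: [-1.0, -0.5, -0.8]
opening: 0.0197
```

Run:
```python
from h import *
s=robot.read_state(); print(s['t'],where(s),yaw(s,106.765),s['force'])
view('v3.png',3)
```

```text
5.15 [ -71.5 -115.    22.6] (np.float64(-73.22480953651757), np.float64(0.0001778571400729128), array([-5.52498739e-05,  8.72805086e-07, -9.99999998e-01])) [-0.96800713 -0.47631678 -0.81239351]
```

View pics/v3.png

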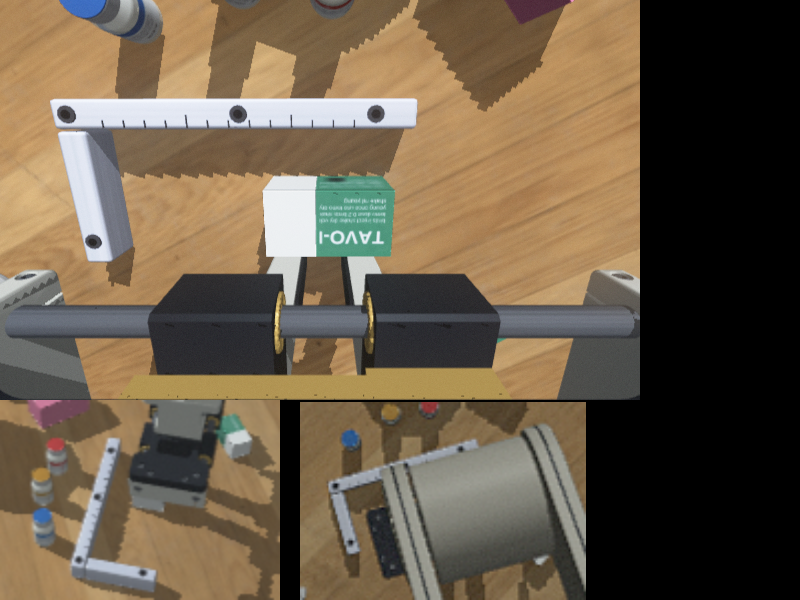

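The carton has squared up against both fingers (white/green seam vertical, edges parallel to the bar), with about 30 mm to go. Pushing on.

Request:
{"op": "step_arm", "data": {"targets": [{"tx":3,"ty":0,"tz":0,"ax":0,"ay":0,"az":0,"grip":200},{"tx":3,"ty":0,"tz":0,"ax":0,"ay":0,"az":0,"grip":200},{"tx":3,"ty":0,"tz":0,"ax":0,"ay":0,"az":0,"grip":200},{"tx":3,"ty":0,"tz":0,"ax":0,"ay":0,"az":0,"grip":200},{"tx":3,"ty":0,"tz":0,"ax":0,"ay":0,"az":0,"grip":200},{"tx":3,"ty":0,"tz":0,"ax":0,"ay":0,"az":0,"grip":200},{"tx":2,"ty":0,"tz":0,"ax":0,"ay":0,"az":0,"grip":200},{"tx":2,"ty":0,"tz":0,"ax":0,"ay":0,"az":0,"grip":200},{"tx":1,"ty":0,"tz":0,"ax":0,"ay":0,"az":0,"grip":200},{"tx":1,"ty":0,"tz":0,"ax":0,"ay":0,"az":0,"grip":200},{"tx":1,"ty":0,"tz":0,"ax":0,"ay":0,"az":0,"grip":200},{"tx":1,"ty":0,"tz":0,"ax":0,"ay":0,"az":0,"grip":200}]}}

```text
t: 6.5
tool_pos: [0.5461, 0.2114, 0.0227]
orientation: [3.108, 0.458, -0.0]
force: [-1.3, 0.1, 0.5]
opening: 0.0203
```

Run:
```python
from h import *
s=robot.read_state(); print(s['t'],where(s),s['force'])
c=shot('wrist','w4.png')
```

```text
6.5 [ -45.7 -115.    22.7] [-1.27959076  0.05352537  0.45666788]
```

View pics/w4.png

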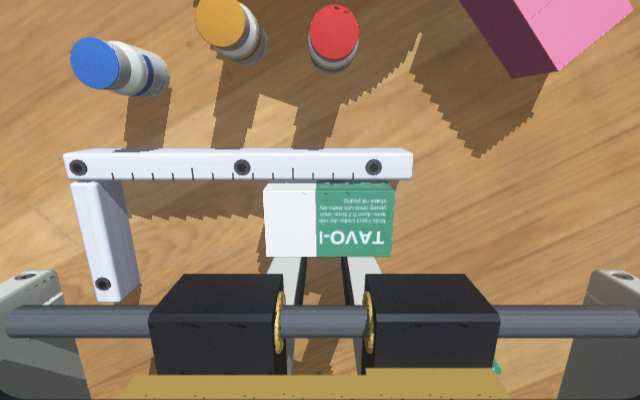

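Gap to the bar is now only a few mm (rows 180 to 184 at the far edge), and there is no bar contact force yet.

Request:
{"op": "step_arm", "data": {"targets": [{"tx":1,"ty":0,"tz":0,"ax":0,"ay":0,"az":0,"grip":200},{"tx":1,"ty":0,"tz":0,"ax":0,"ay":0,"az":0,"grip":200},{"tx":1,"ty":0,"tz":0,"ax":0,"ay":0,"az":0,"grip":200},{"tx":0,"ty":0,"tz":0,"ax":0,"ay":0,"az":0,"grip":200}]}}

```text
t: 6.95
tool_pos: [0.548, 0.2119, 0.0225]
orientation: [3.108, 0.458, -0.004]
force: [-6.3, -2.9, 6.1]
opening: 0.0199
```

Request:
{"op": "step_arm", "data": {"targets": [{"tx":0.5,"ty":0,"tz":0,"ax":0,"ay":0,"az":0,"grip":200},{"tx":0,"ty":0,"tz":0,"ax":0,"ay":0,"az":0,"grip":200}]}}

```text
t: 7.15
tool_pos: [0.548, 0.2119, 0.0224]
orientation: [3.107, 0.458, -0.005]
force: [-8.3, -2.6, 7.4]
opening: 0.0202
```

The bar contact force has risen to about 9 N, so the carton is flush with the long bar. Now back off, lift, move behind the end and turn 90° with the fingers shut.

Request:
{"op": "step_arm", "data": {"targets": [{"tx":-3,"ty":0,"tz":0,"ax":0,"ay":0,"az":0,"grip":200},{"tx":-6,"ty":0,"tz":0,"ax":0,"ay":0,"az":0,"grip":200},{"tx":-8,"ty":0,"tz":0,"ax":0,"ay":0,"az":0,"grip":200},{"tx":0,"ty":0,"tz":-20,"ax":0,"ay":0,"az":0,"grip":200},{"tx":0,"ty":0,"tz":-30,"ax":0,"ay":0,"az":0,"grip":200},{"tx":0,"ty":0,"tz":-30,"ax":0,"ay":0,"az":0,"grip":255},{"tx":0,"ty":20,"tz":0,"ax":0,"ay":0,"az":0,"grip":255},{"tx":18,"ty":20,"tz":0,"ax":0,"ay":0,"az":0,"grip":255},{"tx":18,"ty":15,"tz":0,"ax":0,"ay":0,"az":0,"grip":255},{"tx":0,"ty":0,"tz":0,"ax":0,"ay":0,"az":0,"grip":255},{"tx":0,"ty":0,"tz":0,"ax":0,"ay":0,"az":0,"grip":255}]}}

```text
t: 8.25
tool_pos: [0.583, 0.165, 0.1024]
orientation: [-3.108, -0.457, 0.001]
force: [-1.3, 1.1, 0.9]
opening: 0.0008
```

Request:
{"op": "step_arm", "data": {"targets": [{"tx":0,"ty":0,"tz":0,"ax":0,"ay":0,"az":-0.14,"grip":255},{"tx":0,"ty":0,"tz":0,"ax":0,"ay":0,"az":-0.14,"grip":255},{"tx":0,"ty":0,"tz":0,"ax":0,"ay":0,"az":-0.14,"grip":255},{"tx":0,"ty":0,"tz":0,"ax":0,"ay":0,"az":-0.14,"grip":255},{"tx":0,"ty":0,"tz":0,"ax":0,"ay":0,"az":-0.14,"grip":255},{"tx":0,"ty":0,"tz":0,"ax":0,"ay":0,"az":-0.14,"grip":255},{"tx":0,"ty":0,"tz":0,"ax":0,"ay":0,"az":-0.14,"grip":255},{"tx":0,"ty":0,"tz":0,"ax":0,"ay":0,"az":-0.14,"grip":255},{"tx":0,"ty":0,"tz":0,"ax":0,"ay":0,"az":-0.14,"grip":255},{"tx":0,"ty":0,"tz":0,"ax":0,"ay":0,"az":-0.14,"grip":255},{"tx":0,"ty":0,"tz":0,"ax":0,"ay":0,"az":-0.14,"grip":255},{"tx":0,"ty":0,"tz":0,"ax":0,"ay":0,"az":-0.03,"grip":255},{"tx":0,"ty":0,"tz":0,"ax":0,"ay":0,"az":0,"grip":255},{"tx":0,"ty":0,"tz":0,"ax":0,"ay":0,"az":0,"grip":255}]}}

```text
t: 9.65
tool_pos: [0.5831, 0.1655, 0.1026]
orientation: [-1.878, -2.518, 0.0]
force: [0.6, 1.0, -0.7]
opening: 0.0006
```

Run:
```python
from h import *
s=robot.read_state(); print(s['t'],where(s),yaw(s,16.765),s['force'],s['opening'],s['q'].round(2))
view('v5.png',5)
print(rel(s,-23,-170,22))
```

```text
9.65 [ -23.5 -169.7  102.6] (np.float64(16.571447165561615), np.float64(-0.003378134237517172), array([-1.96495245e-04,  4.47443120e-05, -9.99999980e-01])) [ 0.57082225  0.98772225 -0.66555592] 0.0005760651408625647 [ 0.19  0.24  1.61  0.    1.29 -0.1 ]
[-0.3497189   0.53118561 80.59715669]
```

View pics/v5.png

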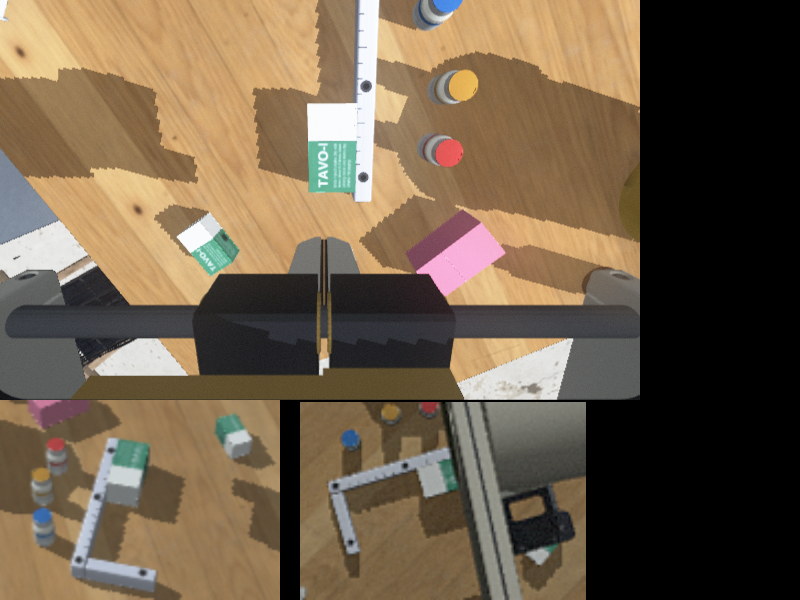

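The carton lies flush along the long bar (wrist view, seam at column 357). The shut fingers are behind its green end over bare table, with the small decoy at (208,243) and the pink box at (455,250) off to the sides. Descending.

Request:
{"op": "step_arm", "data": {"targets": [{"tx":0,"ty":0,"tz":20,"ax":0,"ay":0,"az":-0.003,"grip":255},{"tx":0,"ty":0,"tz":20,"ax":0,"ay":0,"az":0,"grip":255},{"tx":0,"ty":0,"tz":20,"ax":0,"ay":0,"az":0,"grip":255},{"tx":0,"ty":0,"tz":12,"ax":0,"ay":0,"az":0,"grip":255},{"tx":0,"ty":0,"tz":8,"ax":0,"ay":0,"az":0,"grip":255},{"tx":0,"ty":0,"tz":0,"ax":0,"ay":0,"az":0,"grip":255},{"tx":0,"ty":0,"tz":0,"ax":0,"ay":0,"az":0,"grip":255}]}}

```text
t: 10.5
tool_pos: [0.584, 0.1653, 0.0233]
orientation: [1.871, 2.523, 0.001]
force: [-1.0, -0.1, 0.1]
opening: 0.0008
```

Request:
{"op": "step_arm", "data": {"targets": [{"tx":3,"ty":0,"tz":0,"ax":0,"ay":0,"az":0,"grip":255},{"tx":3,"ty":0,"tz":0,"ax":0,"ay":0,"az":0,"grip":255},{"tx":3,"ty":0,"tz":0,"ax":0,"ay":0,"az":0,"grip":255},{"tx":3,"ty":0,"tz":0,"ax":0,"ay":0,"az":0,"grip":255},{"tx":3,"ty":0,"tz":0,"ax":0,"ay":0,"az":0,"grip":255},{"tx":3,"ty":0,"tz":0,"ax":0,"ay":0,"az":0,"grip":255},{"tx":3,"ty":0,"tz":0,"ax":0,"ay":0,"az":0,"grip":255},{"tx":3,"ty":0,"tz":0,"ax":0,"ay":0,"az":0,"grip":255},{"tx":3,"ty":0,"tz":0,"ax":0,"ay":0,"az":0,"grip":255}]}}

```text
t: 11.4
tool_pos: [0.5756, 0.1912, 0.0226]
orientation: [1.871, 2.524, -0.0]
force: [0.7, -1.3, 1.7]
opening: 0.0009
```

Run:
```python
from h import *
s=robot.read_state(); print(s['t'],where(s),yaw(s,16.765),s['force'])
view('v6.png',6)
```

```text
11.4 [ -23.3 -142.8   22.6] (np.float64(16.90191474428514), np.float64(0.0023896130823017085), array([ 1.26298387e-05, -4.28911055e-05, -9.99999999e-01])) [ 0.74836961 -1.34874356  1.66372325]
```

View pics/v6.png

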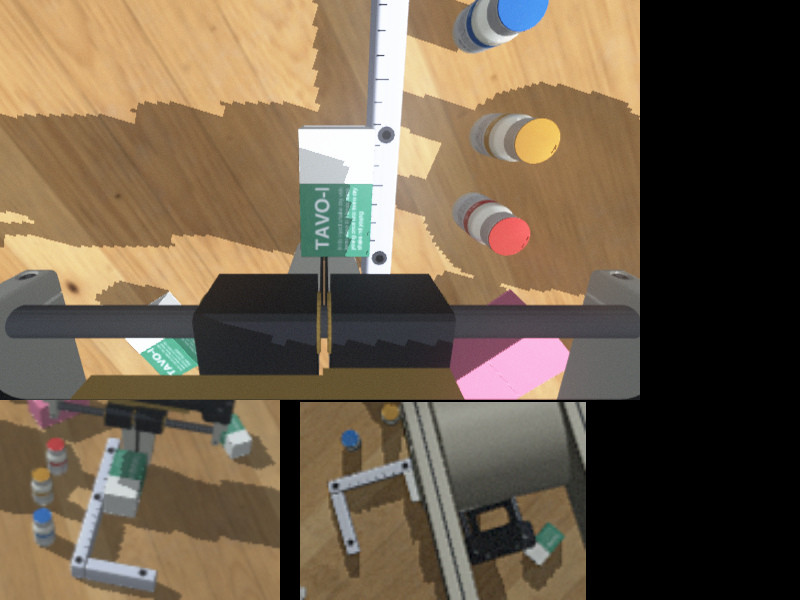

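Contact is made on the end and the carton slides along the bar squarely. About 72 mm remain.

Request:
{"op": "step_arm", "data": {"targets": [{"tx":3,"ty":0,"tz":0,"ax":0,"ay":0,"az":0,"grip":255},{"tx":3,"ty":0,"tz":0,"ax":0,"ay":0,"az":0,"grip":255},{"tx":3,"ty":0,"tz":0,"ax":0,"ay":0,"az":0,"grip":255},{"tx":3,"ty":0,"tz":0,"ax":0,"ay":0,"az":0,"grip":255},{"tx":3,"ty":0,"tz":0,"ax":0,"ay":0,"az":0,"grip":255},{"tx":3,"ty":0,"tz":0,"ax":0,"ay":0,"az":0,"grip":255},{"tx":3,"ty":0,"tz":0,"ax":0,"ay":0,"az":0,"grip":255},{"tx":3,"ty":0,"tz":0,"ax":0,"ay":0,"az":0,"grip":255},{"tx":3,"ty":0,"tz":0,"ax":0,"ay":0,"az":0,"grip":255},{"tx":3,"ty":0,"tz":0,"ax":0,"ay":0,"az":0,"grip":255}]}}

```text
t: 12.55
tool_pos: [0.5668, 0.22, 0.0226]
orientation: [-1.871, -2.524, 0.0]
force: [0.0, -1.9, -0.5]
opening: 0.0006
```

Request:
{"op": "step_arm", "data": {"targets": [{"tx":3,"ty":0,"tz":0,"ax":0,"ay":0,"az":0,"grip":255},{"tx":3,"ty":0,"tz":0,"ax":0,"ay":0,"az":0,"grip":255},{"tx":3,"ty":0,"tz":0,"ax":0,"ay":0,"az":0,"grip":255},{"tx":3,"ty":0,"tz":0,"ax":0,"ay":0,"az":0,"grip":255},{"tx":3,"ty":0,"tz":0,"ax":0,"ay":0,"az":0,"grip":255},{"tx":3,"ty":0,"tz":0,"ax":0,"ay":0,"az":0,"grip":255},{"tx":3,"ty":0,"tz":0,"ax":0,"ay":0,"az":0,"grip":255},{"tx":3,"ty":0,"tz":0,"ax":0,"ay":0,"az":0,"grip":255},{"tx":3,"ty":0,"tz":0,"ax":0,"ay":0,"az":0,"grip":255},{"tx":2,"ty":0,"tz":0,"ax":0,"ay":0,"az":0,"grip":255}]}}

```text
t: 13.55
tool_pos: [0.5584, 0.2478, 0.0227]
orientation: [-1.871, -2.524, -0.0]
force: [-0.2, -0.7, -0.2]
opening: 0.0004
```

Run:
```python
from h import *
s=robot.read_state(); print(s['t'],where(s),yaw(s,16.765),s['force'])
view('v7.png',7)
```

```text
13.55 [-23.4 -83.7  22.7] (np.float64(16.911508715690932), np.float64(0.0025570594716749677), array([ 9.92512268e-06,  7.08718334e-05, -9.99999997e-01])) [-0.19255051 -0.65513353 -0.23544935]
```

View pics/v7.png

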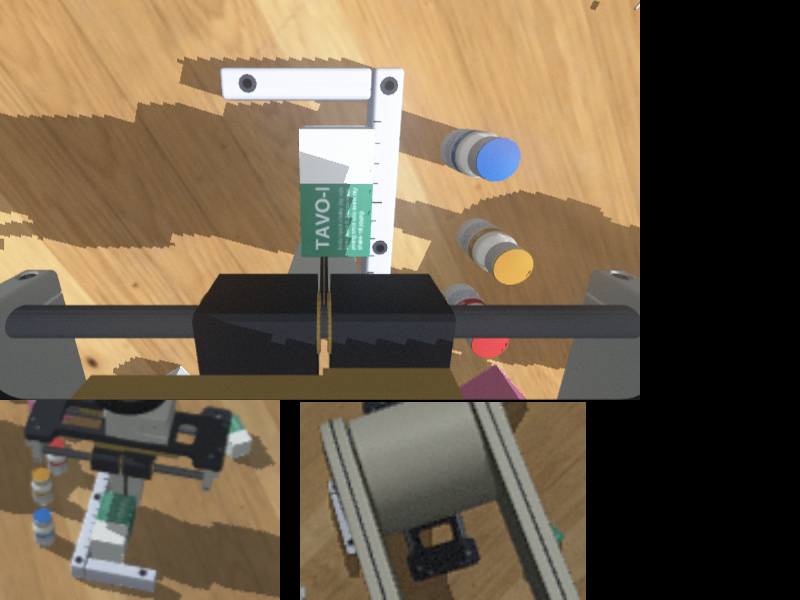

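The carton is square, with roughly 12 mm left to the short bar (rows 100 to 127). Slowing down.

Request:
{"op": "step_arm", "data": {"targets": [{"tx":2,"ty":0,"tz":0,"ax":0,"ay":0,"az":0,"grip":255},{"tx":2,"ty":0,"tz":0,"ax":0,"ay":0,"az":0,"grip":255},{"tx":2,"ty":0,"tz":0,"ax":0,"ay":0,"az":0,"grip":255},{"tx":1,"ty":0,"tz":0,"ax":0,"ay":0,"az":0,"grip":255},{"tx":1,"ty":0,"tz":0,"ax":0,"ay":0,"az":0,"grip":255},{"tx":1,"ty":0,"tz":0,"ax":0,"ay":0,"az":0,"grip":255},{"tx":0,"ty":0,"tz":0,"ax":0,"ay":0,"az":0,"grip":255}]}}

```text
t: 14.4
tool_pos: [0.5558, 0.2563, 0.0227]
orientation: [-1.871, -2.524, -0.0]
force: [0.1, 0.6, -0.8]
opening: 0.0
```

Request:
{"op": "step_arm", "data": {"targets": [{"tx":1,"ty":0,"tz":0,"ax":0,"ay":0,"az":0,"grip":255},{"tx":1,"ty":0,"tz":0,"ax":0,"ay":0,"az":0,"grip":255},{"tx":0,"ty":0,"tz":0,"ax":0,"ay":0,"az":0,"grip":255}]}}

```text
t: 14.7
tool_pos: [0.5552, 0.2581, 0.0226]
orientation: [-1.871, -2.524, -0.0]
force: [0.6, -0.0, -0.0]
opening: 0.0003
```

Request:
{"op": "step_arm", "data": {"targets": [{"tx":1,"ty":0,"tz":0,"ax":0,"ay":0,"az":0,"grip":255},{"tx":0,"ty":0,"tz":0,"ax":0,"ay":0,"az":0,"grip":255}]}}

```text
t: 14.9
tool_pos: [0.555, 0.259, 0.0226]
orientation: [-1.871, -2.524, -0.0]
force: [-0.1, -0.5, 0.6]
opening: 0.0007
```

Request:
{"op": "step_arm", "data": {"targets": [{"tx":1,"ty":0,"tz":0,"ax":0,"ay":0,"az":0,"grip":255},{"tx":0,"ty":0,"tz":0,"ax":0,"ay":0,"az":0,"grip":255}]}}

```text
t: 15.1
tool_pos: [0.5546, 0.26, 0.0226]
orientation: [-1.871, -2.524, -0.0]
force: [0.4, 0.6, 0.2]
opening: 0.0005
```

Run:
```python
from h import *
s=robot.read_state(); print(s['t'],where(s),s['force'])
view('v8.png',8)
```

```text
15.1 [-23.4 -70.9  22.6] [0.43742945 0.64693253 0.19455706]
```

View pics/v8.png

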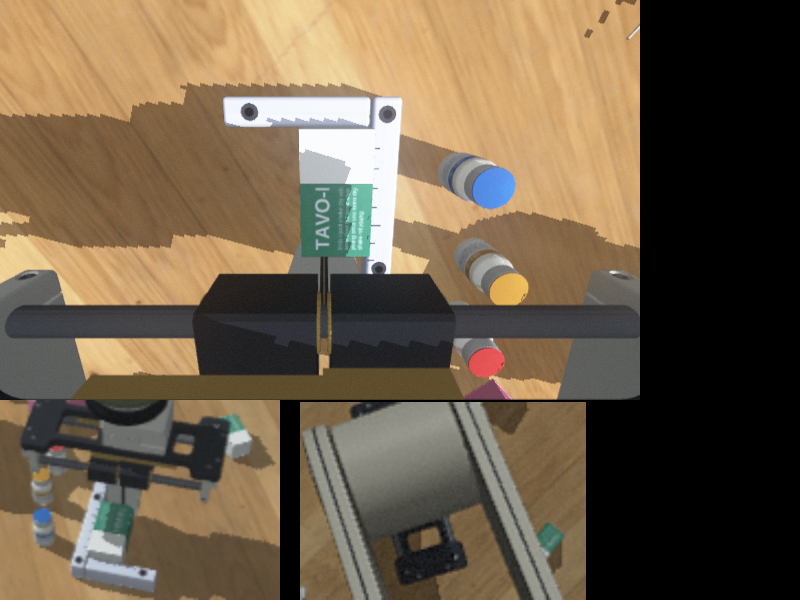

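Very near the short bar now (top edge at row 128, bar edge at 127). I'll keep going in 0.5 mm steps until the force rises.

Request:
{"op": "step_arm", "data": {"targets": [{"tx":0.5,"ty":0,"tz":0,"ax":0,"ay":0,"az":0,"grip":255},{"tx":0.5,"ty":0,"tz":0,"ax":0,"ay":0,"az":0,"grip":255},{"tx":0,"ty":0,"tz":0,"ax":0,"ay":0,"az":0,"grip":255}]}}

```text
t: 15.55
tool_pos: [0.5545, 0.2602, 0.0226]
orientation: [1.871, 2.523, -0.001]
force: [1.4, -4.8, 1.2]
opening: 0.0005
```

Request:
{"op": "step_arm", "data": {"targets": [{"tx":0.5,"ty":0,"tz":0,"ax":0,"ay":0,"az":0,"grip":255},{"tx":0,"ty":0,"tz":0,"ax":0,"ay":0,"az":0,"grip":255}]}}

```text
t: 15.75
tool_pos: [0.5546, 0.2603, 0.0226]
orientation: [1.871, 2.523, -0.002]
force: [1.7, -6.9, 0.9]
opening: 0.0006
```

The force rose to 7 N against the short bar, so the end is seated. Backing straight off, lifting and checking.

Request:
{"op": "step_arm", "data": {"targets": [{"tx":-3,"ty":0,"tz":0,"ax":0,"ay":0,"az":0,"grip":255},{"tx":-8,"ty":0,"tz":0,"ax":0,"ay":0,"az":0,"grip":255},{"tx":-12,"ty":0,"tz":0,"ax":0,"ay":0,"az":0,"grip":255},{"tx":0,"ty":0,"tz":-25,"ax":0,"ay":0,"az":0,"grip":255},{"tx":0,"ty":0,"tz":-40,"ax":0,"ay":0,"az":0,"grip":255},{"tx":0,"ty":0,"tz":-40,"ax":0,"ay":0,"az":0,"grip":255},{"tx":-30,"ty":-20,"tz":-20,"ax":0,"ay":0,"az":0,"grip":255},{"tx":-40,"ty":-20,"tz":0,"ax":0,"ay":0,"az":0,"grip":255},{"tx":-40,"ty":-20,"tz":0,"ax":0,"ay":0,"az":0,"grip":255},{"tx":-40,"ty":-20,"tz":0,"ax":0,"ay":0,"az":0,"grip":255},{"tx":-40,"ty":-20,"tz":0,"ax":0,"ay":0,"az":0,"grip":255},{"tx":-40,"ty":0,"tz":0,"ax":0,"ay":0,"az":0,"grip":255},{"tx":-40,"ty":0,"tz":0,"ax":0,"ay":0,"az":0,"grip":255},{"tx":0,"ty":0,"tz":0,"ax":0,"ay":0,"az":0,"grip":255},{"tx":0,"ty":0,"tz":0,"ax":0,"ay":0,"az":0,"grip":255}]}}

```text
t: 17.25
tool_pos: [0.5436, -0.0493, 0.1475]
orientation: [-1.874, -2.521, -0.0]
force: [0.4, 1.0, 0.9]
opening: 0.0007
```

Run:
```python
from h import *
s=robot.read_state(); print(s['t'],where(s),s['force'])
c=shot('top','t9.png');s2=shot('scene','s9.png')
o=np.zeros((600,800,3),np.uint8)
o[:540,:400]=cv2.resize(c['frame'][160:241,280:340],(400,540));o[:500,400:800]=cv2.resize(s2['frame'][160:260,280:360],(400,500));cv2.imwrite('pics/v9.png',o)
P,((cl,d1,x1),(cs,d2,x2))=stopfit(load('top0.png'))
X,Y,co=F['X'],F['Y'],F['corner']
box=(290,185,345,225)
g,w=cartonmask(c,box)
G=ray(c,pix(g,np.array(box[:2])),.034)[:,:2]
r=cv2.minAreaRect((np.c_[(G-co)@X,(G-co)@Y]*1000).astype(np.float32)); print('green part rect (stop frame mm)',r, 'mean',((G-co)@X).mean(),((G-co)@Y).mean(),'range',np.percentile((G-co)@X,[2,98]),np.percentile((G-co)@Y,[2,98]))
ev,V=np.linalg.eigh(np.cov(G.T));print(np.degrees(np.arctan2(V[1],V[0])),np.sqrt(12*ev))
# vials and bystanders shift: diff of top image
d=cv2.absdiff(c['frame'],load('top0.png')['frame']).max(2)
for n,b in dict(vials=(296,155,350,183),tally=(262,240,290,272),orange=(200,198,250,260),peel=(398,132,460,198)).items(): 
    k=d[b[1]:b[3],b[0]:b[2]]; print(n,(k>50).sum())
```

```text
17.25 [-123.2 -363.9  147.5] [0.40470497 0.97471848 0.89163748]
green part rect (stop frame mm) ((-17.81458282470703, -43.40663146972656), (36.655487060546875, 34.39971160888672), 89.69666290283203) mean -0.01744239249896344 -0.043874987037407706 range [-0.0343992  -0.00132637] [-0.06104905 -0.02638821]
[-156.10037178  113.89962822] [0.03532591 0.03701774]
vials 0
tally 0
orange 0
peel 36
```

View pics/v9.png

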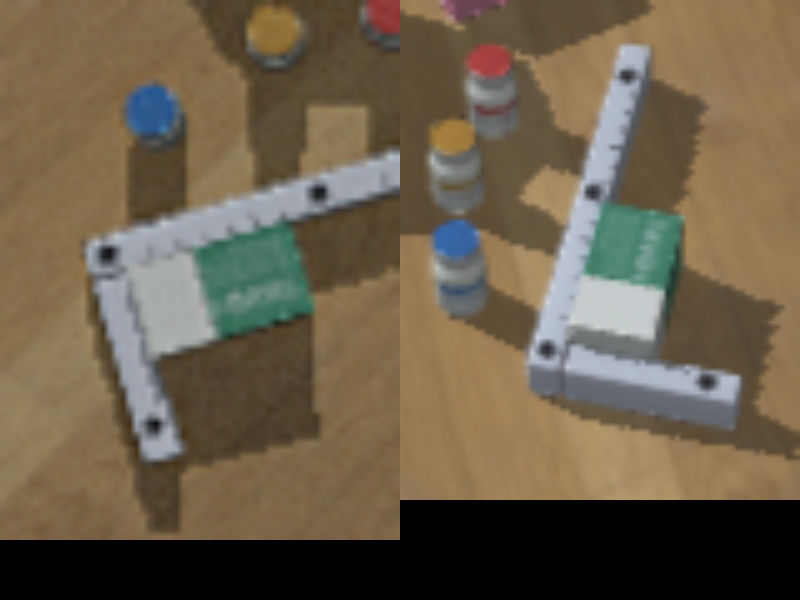

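Both views show the carton snug in the corner. It measures x ≈ -17.4 mm, far end at y ≈ -61.7 mm (so the centre is at about -31), and about 0.3° off. The vials, tally counter and orange carton show no pixel change. The 36 changed pixels in the peel-pack region should be the arm's shadow, as nothing went near it. I'll check that once and hand in.

Run:
```python
from h import *
c=load('t9.png')['frame'];a=load('top0.png')['frame']
m=[]
for im in(a,c):
    h=cv2.cvtColor(im[132:198,398:460],cv2.COLOR_BGR2HSV); k=cv2.inRange(h,(105,90,30),(130,255,255)); v,u=np.nonzero(k); m.append((u.mean(),v.mean(),len(u)))
print(m)
print(robot.close_job())
```

```text
[(np.float64(32.111111111111114), np.float64(28.08641975308642), 81), (np.float64(31.759036144578314), np.float64(27.650602409638555), 83)]
the job is handed in; nothing more can be done
None
```

The green carton is seated in the inside corner of the stop, and I handed the job in at about 17.3 s of the 64 s allowed; no verdict is reported.

**What I did:** I pushed the larger green carton along +X with two separated fingertips until it met the long bar, at about 9 N. Then I turned the hand 90° with the fingers shut and pushed the end along the bar until it met the short bar, at about 7 N. I backed off, lifted and moved well clear.

**Last checks:**

| Check | Measured | Required |
|---|---|---|
| Carton x in the stop frame | about -17.4 mm | -21.5 to -14.5 mm |
| Carton y in the stop frame | about -31 mm (inferred from the far end at about -61.7 mm) | -35.5 to -28.5 mm |
| Angle to the long bar | about 0.3° | below about 4.5° |

- **Bystanders:** The vials, tally counter and orange carton showed no change in the top view. The peel-pack region had 36 changed pixels, but the blue syringe's centroid moved by less than 0.6 px (about 1.5 mm), so I take that as the arm's shadow.
- **Measurement limits:** The camera calibration is good to about 2 mm. When the long side met the bar, the hand was about 2 mm further out than my camera-based stop frame predicted, which is about that limit.

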